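# Slide the shelf stop into its catch

## Task

Push the sliding shelf stop along its rail towards the jar and the pill bottle until it clicks into the catch, and leave it seated there. Only push it, gently, with the fingertips or the outside of the fingers; do not grip it, do not run it on past the catch, and leave everything else on the shelf where it stands.

Things in the scene. Friction and masses are not known exactly. Their poses are not given: they have to be found in the camera images.
- rail: Aluminium channel rail fixed to the shelf: 300 mm long (its y), 36 wide (x), 14 high; grey end caps 16 high. Origin: centre of its underside. z up, +y is the way to push. An upright end plate is fixed to it at y = 256 mm (80 high, x -20 to 100). Jar and pill bottle stand between catch and plate on the +x side, nearest edge y = 96 mm or more. Turned up to 0.35 rad.
- stop (a joint): Travel of the shelf stop along the rail in m, 0 to 0.245, growing towards rail +y; the stop is at rail y = joint - 0.130. Starts at 0 to 0.05, stays where left. Slides at about 2 N; needs 6 to 8 N to climb the catch's first pin, then drops in by itself (force dips, it jumps a few mm ahead); about 25 N would force it on past the second pin.
- fin (a point): Point on the stop, which is a white carriage on the rail (44 mm across, 40 along, top 28.5 above the shelf) with an upright steel plate, the fin: 4 mm thick along the rail, 28 to 81 mm above the shelf, rail x -22 to +85. The point: mid-thickness of the fin, over the rail's centre line, 55 mm above the shelf; the face to push lies 2 mm to rail -y of it. Axes as the rail's.
- seat (a point): Centre of the catch, on the rail's centre line, 14 mm above the shelf. The stop is seated when the fin is straight above it. The catch is a dark steel clip, immovable, at rail y 20 to 70 mm, with two 6 mm steel cross pins in the channel, 5 mm before and 7 mm after this point; the stop's sprung ball sits down between them. Axes as the rail's.
- index (a point): Tip of the catch's dark steel index tab, 24 mm above the shelf, 31 mm to the rail -x side of the seat and level with it along the rail. When the stop is seated, the small steel pointer on the -x side of its carriage (level with the fin, 27 mm above the shelf) stands over this tab.
- jar: Lidded glass jar, 68 mm across, 82 mm high, standing on the end plate's 3 mm thick foot; origin at its underside centre. May change places with the pill bottle.
- pills: Closed blue pill bottle with white cap, 46 mm across, 80 mm high; origin at its underside centre.
- cover: Grey silicone toothbrush cover lying near the rail on its -x side, 28 x 128 x 22 mm; origin under its thicker part.
- comb: Purple plastic comb lying on the shelf, 160 mm long, 5 mm thick.
- clipper: Steel nail clipper lying on the shelf, 62 mm long, 17 mm high.
- tumbler: White ceramic tumbler, 72 mm across, 95 mm high.
- floss: White floss box lying flat, 45 x 55 x 18 mm.

How it is judged:
At the end, for the whole second after the job is handed in: The stop rests in the catch: its fin within 3 mm of straight above the catch's centre, measured along the rail, and at rest (y of fin in the frame of seat between -0.003 and 0.003 m and velocity of joint stop between -0.01 and 0.01 m/s); the robot touches nothing.
It fails at once if the stop is run past the catch (more than 6 mm beyond its centre) (y of fin in the frame of seat above 0.006 m).
It fails at once if the stop is gripped or pressed hard (over 35 N from the fingers) (contact force between the fingers and stop above 35 N).
It fails at once if the jar or the pill bottle is moved more than 10 mm (distance of any of jar, pills from where it was at the start of the episode above 0.01 m).
It fails at once if another thing on the shelf is moved more than 15 mm (distance of any of cover, comb, clipper, tumbler, floss from where it was at the start of the episode above 0.015 m).
It also fails if it takes over 42 s, if anything falls off the work surface, if the arm or the gripper's body presses on something with over 40 N, if the wrist force passes 120 N, or if a joint passes its speed limit or range.

## Robot

A 6-joint arm with a two-finger parallel gripper is mounted at the origin on the work surface. World frame = base frame: x ahead of the robot, y to its left, z up, the work surface at z = 0. Lengths are in m, angles in rad, forces in N, time in s.
With the tool pointing down it reaches from about 0.3 to 0.85 m from the base axis. Payload 4.2 kg.
Tool frame: the origin (TCP) lies midway between the tips of the shut fingers; the grasp point (between the pads) lies 19 mm behind it; z points along the fingers, y is the line along which they close (so a half turn about z gives the same grasp; the last joint's range is limited). The gripper opens to 91 mm and grips with 3 to 60 N. Pads are 32 mm wide; open, the fingers measure 118 mm over their backs; the gripper's body (76 mm by 178 mm) begins 60 mm behind the grasp point.
Start: joints at [-1.315, 0.32, 1.565, -0, 1.257, -0.02], TCP at [0.157, -0.553, 0.214] pointing down, gripper open.
Joint ranges: [-3.11, 3.11], [-0.84, 2.01], [0.21, 2.61], [-1.34, 4.49], [0.05, 2.63], [-2.56, 2.56]. Speed limits (rad/s): [2.57, 2.57, 3.14, 3.14, 3.14, 3.14].

## Interface

Orientations are given as a 3x3 rotation matrix whose columns are the frame's x, y, z axes.
In Python, from rig import bot, fingers, solver, cams, workorder gives the robot as it stands. Calls block until the motion is done:
- bot.move_ptp(position, orientation): joint-space move of the TCP to a pose.
- bot.move_straight(position, v=0.15, attitude=None): straight line of the TCP; attitude=None keeps the orientation; v is the mean speed in m/s.
- bot.move_j(angles): joint-space move.
- fingers.grip(opening, effort=None): finger opening in m; effort is the grip in N (None keeps the last); returns when the fingers have stopped.
- bot.sleep(seconds).
- solver.solve_ik(position, orientation): joint angles nearest the present ones, or None.
- bot.state(): the state.
- cams.camera(name): name is "side" or "top"; returns a dict with "color" (480x640x3 uint8, red, green, blue), "K" (3x3 intrinsics, pixels), "dist" ([k1, k2, p1, p2, k3] as OpenCV has them; the pictures are not rectified), "R" (3x3) and "t" (3): a world point X has camera coordinates R X + t. Camera axes: x right, y down, z forward; pixel columns grow to the right and rows downward; lengths in m; the calibration is good to about 2 mm. A picture is of the moment at which its call begins. There is no depth.
A pose or a line that the arm cannot do raises bot.PlanningError and nothing moves.
- workorder.hand_in(): hands the job in; it is judged then, once.
The state is a dict: "time_s": time; "joints": joint angles; "qd": joint speeds; "effort": joint torques, N m; "tool_pos": TCP position; "ee_rot": TCP orientation; "force": force on the tool from outside, world axes, zero at the start; "ft_torque": the same for the moment, N m; "width": finger opening in m; "finger_force": force on a finger pad.
Only numpy, scipy, OpenCV 4.12 (cv2) and the standard library are available. Lean on these libraries where they do the work, as an engineer would, in place of code of your own. Each camera call takes 0.05 s, during which the arm holds its last target. There are 200 camera calls.

## Working session

There is one attempt and no reset: what is moved stays moved. The work goes in short steps, each a Python script; the robot and the scene stay as the last script left them, time stands still between calls to the robot, and variables do not carry over. Pictures are saved under pics/ and viewed, at most 10 in all, crops included, and the job is handed in when it is done.

```bash
mkdir -p pics
python3 - <<'E'
from rig import bot,cams
import cv2,numpy as np
for n in("top","side"):
    c=cams.camera(n); cv2.imwrite(f"pics/{n}0.png",c["color"][:,:,::-1]); print(n,c["K"],c["dist"],c["R"],c["t"])
s=bot.state();print(s["time_s"],s["ee_rot"],s["force"])
E
```

```text
top [[618.24449042   0.         330.27077048]
 [  0.         618.24449042 247.40775297]
 [  0.           0.           1.        ]] [0.07575763 0.         0.         0.         0.        ] [[-0.02577277 -0.99952202 -0.0170735 ]
 [-0.99015395  0.02787447 -0.1371793 ]
 [ 0.13758965  0.0133699  -0.99039908]] [0.01260744 0.5806228  1.59207741]
side [[516.16754077   0.         322.75526289]
 [  0.         516.16754077 246.81161502]
 [  0.           0.           1.        ]] [-0.01141518  0.          0.          0.          0.        ] [[-0.62466234  0.78077588  0.01363757]
 [ 0.48354942  0.40046033 -0.77833892]
 [-0.61316957 -0.47960457 -0.62769622]] [ 0.36205552 -0.23390033  1.49270433]
0.1 [[ 9.62213126e-01  2.72297137e-01 -4.10469361e-04]
 [ 2.72297446e-01 -9.62211924e-01  1.52139573e-03]
 [ 1.93131894e-05 -1.57567670e-03 -9.99998758e-01]] [ 0.25445053 -0.64870578  0.51432293]
```

View pics/top0.png

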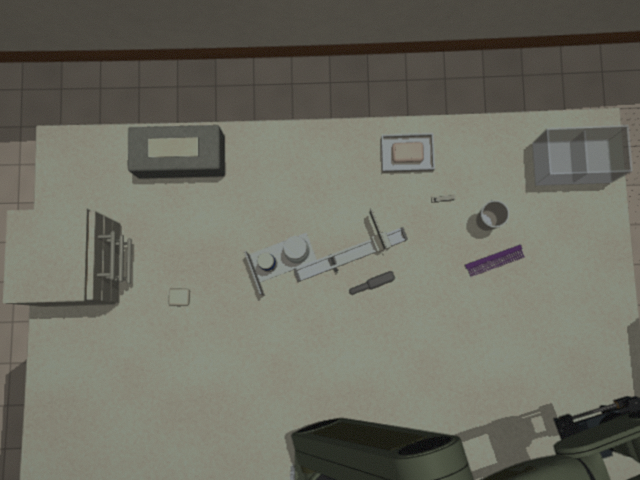

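View pics/side0.png

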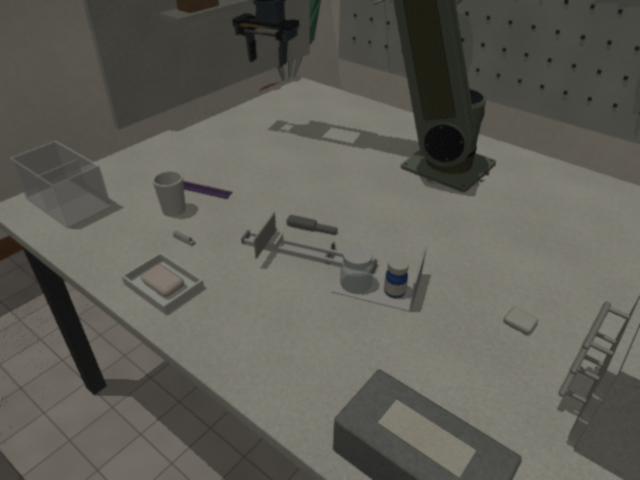

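The top view shows the rail from about (405,235) to (298,275), with the fin near (377,230) and the dark catch near (333,262). The jar is at (295,248), the pills at (266,262), and the cover at (372,283), on the rail's -x side. I'll zoom in for exact points.

Run:
```python
import cv2
a=cv2.imread("pics/top0.png")[200:305,240:420]; cv2.imwrite("pics/tc.png",cv2.resize(cv2.convertScaleAbs(a,alpha=1.5),None,fx=4.4,fy=4.4,interpolation=cv2.INTER_CUBIC))
a=cv2.imread("pics/side0.png")[200:315,235:435]; cv2.imwrite("pics/sc.png",cv2.resize(cv2.convertScaleAbs(a,alpha=1.5),None,fx=4,fy=4,interpolation=cv2.INTER_CUBIC))
```

```text
(no output)
```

View pics/tc.png

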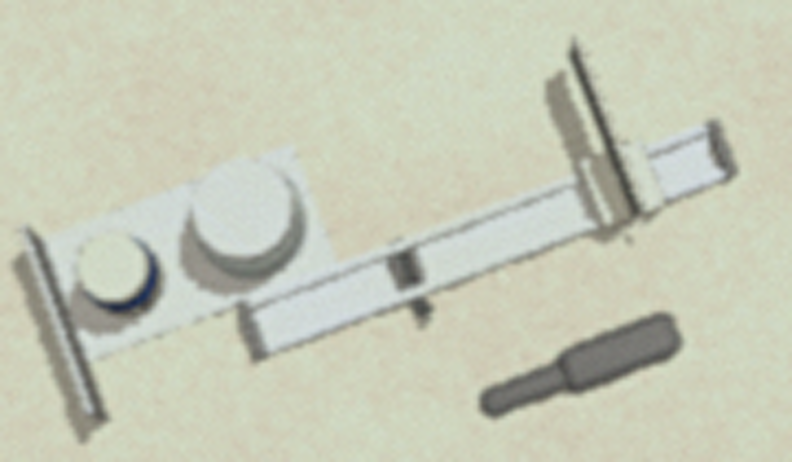

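View pics/sc.png

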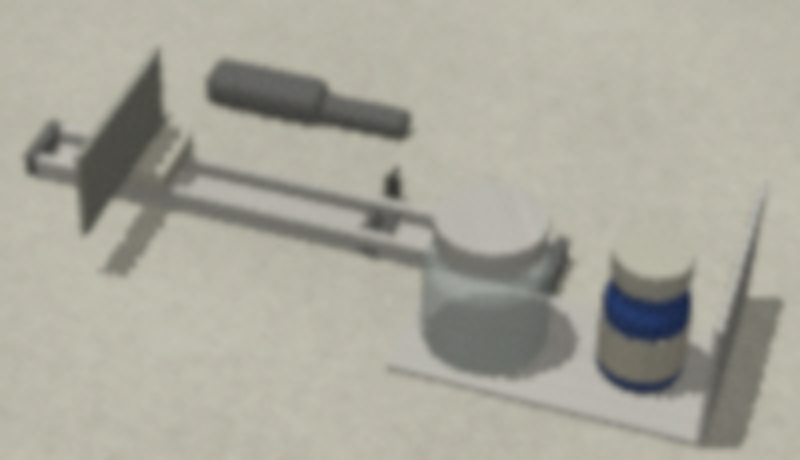

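The crops show:
- **Rail cap outer edges (top crop):** about (250,333) and (727,148).
- **Fin top edge (top crop):** (573,42) to (633,212).
- **Index tab:** its tip is at about (425,315) in the top crop and (393,170) in the side crop.
- **Catch (top crop):** dark patch at (405,268).

```bash
cat > h.py <<'E'
import numpy as np,cv2
def ray(c,px):
    u=cv2.undistortPoints(np.array([[px]],float),c["K"],np.array(c["dist"],float))[0,0]
    R=np.array(c["R"]);return -R.T@np.array(c["t"]),R.T@np.array([*u,1])
def onz(c,px,z):
    o,d=ray(c,px);return o+d*(z-o[2])/d[2]
def two(c1,p1,c2,p2):
    o1,d1=ray(c1,p1);o2,d2=ray(c2,p2)
    s=np.linalg.lstsq(np.c_[d1,-d2],o2-o1,rcond=None)[0]
    a,b=o1+s[0]*d1,o2+s[1]*d2;return (a+b)/2,np.linalg.norm(a-b)
def T(x,y):return (240+(x+.5)/4.4-.5,200+(y+.5)/4.4-.5)
def S(x,y):return (235+(x+.5)/4-.5,200+(y+.5)/4-.5)
E
python3 - <<'E'
from rig import cams
from h import *
np.set_printoptions(precision=4,suppress=True)
t,s=cams.camera("top"),cams.camera("side")
print("cams",ray(t,(0,0))[0],ray(s,(0,0))[0])
A=onz(t,T(725,148),.016);B=onz(t,T(252,333),.016);print("caps",A,B,np.linalg.norm(A-B))
yr=(B-A)/np.linalg.norm(B-A);xr=np.array([yr[1],-yr[0],0]);O=(A+B)/2;print("yaw",np.arctan2(-yr[0],yr[1]))
loc=lambda P:np.array([(P-O)@xr,(P-O)@yr,P[2]])
for n,p,z in(("fin+",(574,42),.081),("fin-",(634,213),.081),("tab",(425,315),.024),("catch",(405,268),.014),("coverL",(487,403),.01),("coverR",(672,335),.01),("plate+",(28,230),.08),("plate-",(98,415),.08),("jar",(245,217),.082),("pill",(116,268),.08)):
    P=onz(t,T(*p),z);print(n,P,loc(P))
for n,p,q in(("fin+",(574,42),(82,175)),("fin-",(634,213),(158,50)),("tab",(425,315),(393,168))):
    P,e=two(t,T(*p),s,S(*q));print(n,P,loc(P),e)
E
```

```text
cams [ 0.3562 -0.0249  1.6567] [1.2545 0.5269 0.75  ]
caps [ 0.6168 -0.2022  0.016 ] [0.5116 0.0881 0.016 ] 0.3088418746072221
yaw 0.3475041127328256
fin+ [ 0.6722 -0.1093  0.081 ] [ 0.0837 -0.0859  0.081 ]
fin- [ 0.5696 -0.1407  0.081 ] [-0.0234 -0.0805  0.081 ]
tab [ 0.5189 -0.0169  0.024 ] [-0.029   0.0532  0.024 ]
catch [ 0.5489 -0.0055  0.014 ] [0.0031 0.0537 0.014 ]
coverL [ 0.4658 -0.0529  0.01  ] [-0.0911  0.0374  0.01  ]
coverR [ 0.504  -0.1661  0.01  ] [-0.0937 -0.082   0.01  ]
plate+ [0.5697 0.2137 0.08  ] [0.0974 0.2527 0.08  ]
plate- [0.4604 0.1738 0.08  ] [-0.019   0.2524  0.08  ]
jar [0.5735 0.0864 0.082 ] [0.0576 0.1318 0.082 ]
pill [0.5458 0.1625 0.08  ] [0.0575 0.2127 0.08  ]
fin+ [ 0.6737 -0.1093  0.0712] [ 0.0852 -0.0864  0.0712] 0.0013124859394862307
fin- [ 0.5718 -0.1434  0.0806] [-0.0222 -0.0837  0.0806] 0.006711240015003496
tab [ 0.5192 -0.018   0.0277] [-0.029   0.0521  0.0277] 0.0024783695045444247
```

```bash
cat >> h.py <<'E'
O=np.array([.5642,-.0571,0]);yaw=.3475
yr=np.array([-np.sin(yaw),np.cos(yaw),0]);xr=np.array([np.cos(yaw),np.sin(yaw),0])
W=lambda x,y,z:O+x*xr+y*yr+np.array([0,0,z])
E
python3 - <<'E'
from rig import bot,fingers,solver
from h import *
st=bot.state();q0=np.array(st["joints"]);best=None
for sg in(1,-1):
    y=sg*xr;z=np.array([0,0,-1.]);R=np.c_[np.cross(y,z),y,z]
    q=solver.solve_ik(W(0,-.145,.15),R);q2=solver.solve_ik(W(0,.05,.046),R)
    print(sg,q,q2)
    if q is not None and q2 is not None:
        d=np.abs(np.array(q)-q0).max()
        if best is None or d<best[0]:best=(d,R)
R=best[1];np.save("R.npy",R)
fingers.grip(0.0,5)
bot.move_ptp(W(0,-.145,.15),R)
bot.move_straight(W(0,-.145,.046),v=.1)
bot.sleep(.3)
s=bot.state();f0=np.array(s["force"]);np.save("f0.npy",f0);print(s["time_s"],s["tool_pos"],f0,s["width"])
y=-.125   # fast but well short of contact
bot.move_straight(W(0,y,.046),v=.06)
for i in range(14):
    y+=.002;bot.move_straight(W(0,y,.046),v=.03)
    s=bot.state();f=(np.array(s["force"])-f0)@yr
    print(round(s["time_s"],2),round(y,4),round((np.array(s["tool_pos"])-O)@yr,4),round(f,2))
    if f<-1.2:break
E
```

```text
1 [-3.23267379e-01  4.68973108e-01  1.49367667e+00 -4.44089210e-16
  1.17894287e+00 -6.70767379e-01] [-3.94508035e-02  4.37895160e-01  1.85522967e+00 -4.44089210e-16
  8.48467821e-01 -3.86950803e-01]
-1 [-3.23267379e-01  4.68973108e-01  1.49367667e+00 -4.44089210e-16
  1.17894287e+00  2.47082527e+00] None
5.15 [ 0.61375204 -0.19346414  0.04638213] [ 0.20876648  0.14575781 -0.28917842] 0.0004272553911519096
5.88 -0.123 -0.1231 0.36
6.13 -0.121 -0.121 -0.4
6.38 -0.119 -0.1189 -0.93
6.63 -0.117 -0.1169 0.16
6.88 -0.115 -0.1149 -0.41
7.13 -0.113 -0.1129 -0.34
7.38 -0.111 -0.1109 -0.42
7.63 -0.109 -0.1089 0.24
7.88 -0.107 -0.1069 0.54
8.13 -0.105 -0.1051 -0.88
8.38 -0.103 -0.103 -0.94
8.63 -0.101 -0.1008 -0.81
8.88 -0.099 -0.0988 -0.66
9.13 -0.097 -0.0967 0.21
```

Run:
```python
from rig import bot,cams
from h import *
f0=np.load("f0.npy")
for y in np.arange(-.08,.0101,.015):
    bot.move_straight(W(0,y,.046),v=.04)
    F=[]
    for _ in range(3):
        s=bot.state();F.append((np.array(s["force"])-f0)@yr);bot.sleep(.02)
    print(round(s["time_s"],2),round(y,4),round((np.array(s["tool_pos"])-O)@yr,4),np.round(F,2))
    if np.mean(F)<-5:break
ims=[]
for n,(x,yy) in(("top",(290,200)),("side",(250,190))):
    a=cams.camera(n)["color"][yy:yy+100,x:x+130,::-1]
    ims.append(cv2.resize(cv2.convertScaleAbs(a,alpha=1.5),None,fx=3,fy=3,interpolation=cv2.INTER_CUBIC))
cv2.imwrite("pics/m1.png",np.hstack(ims))
```

```text
9.74 -0.08 -0.0794 [ 0.45 -0.27 -0.34]
10.32 -0.065 -0.0645 [ 0.26 -0.38  0.54]
10.89 -0.05 -0.0495 [-0.29 -0.46  0.23]
11.47 -0.035 -0.0345 [-0.09  0.37  0.54]
12.04 -0.02 -0.0195 [-1.07 -0.01 -0.4 ]
12.62 -0.005 -0.0045 [-0.7   0.41 -0.58]
13.19 0.01 0.0105 [-0.2   0.04 -0.07]
```

View pics/m1.png

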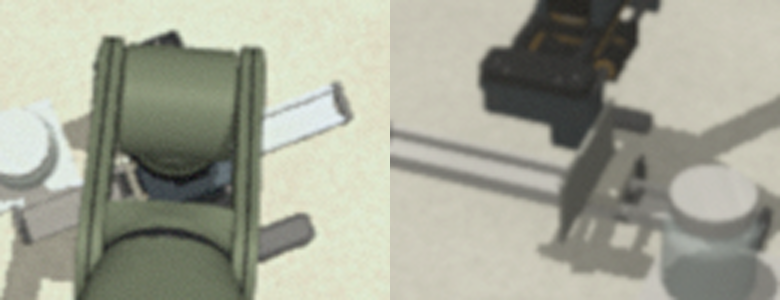

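The stop is being carried along with the fingers. In the side half the fin is at about (590,170), short of the catch tab at about (635,185). Next come 1 mm steps, watching the force.

Run:
```python
from rig import bot
from h import *
f0=np.load("f0.npy");y=.010;pk=0
while y<.046:
    y+=.001;bot.move_straight(W(0,y,.046),v=.01)
    F=[]
    for _ in range(3):
        s=bot.state();F.append(-(np.array(s["force"])-f0)@yr);bot.sleep(.01)
    m=np.mean(F);pk=max(pk,m)
    print(round(s["time_s"],2),round(y,4),round((np.array(s["tool_pos"])-O)@yr,4),np.round(F,1))
    if m>14 or(pk>3.5 and m<pk-2.5):break
```

```text
13.57 0.011 0.011 [1.3 0.7 0.4]
13.85 0.012 0.0118 [1.4 1.7 2.2]
14.12 0.013 0.013 [2.1 1.5 1.7]
14.4 0.014 0.0141 [2.1 1.2 1.8]
14.68 0.015 0.0151 [1.7 1.5 1.2]
14.95 0.016 0.0161 [1.3 1.5 1.1]
15.22 0.017 0.0171 [1.8 1.2 1.8]
15.5 0.018 0.0181 [1.2 1.5 1.1]
15.78 0.019 0.0191 [0.9 1.9 1.4]
16.05 0.02 0.0201 [1.6 0.7 1.7]
16.32 0.021 0.0211 [2.  1.6 1. ]
16.6 0.022 0.0221 [0.8 1.2 2.2]
16.88 0.023 0.0226 [5.  4.  4.7]
17.15 0.024 0.0231 [6.9 6.  6.4]
17.43 0.025 0.0232 [8.7 8.6 8.5]
17.7 0.026 0.0247 [7.7 7.5 7.2]
17.98 0.027 0.0259 [6.2 5.6 6.4]
```

Run:
```python
from rig import bot
from h import *
f0=np.load("f0.npy");y=.027
while y<.036:
    y+=.0007;bot.move_straight(W(0,y,.046),v=.01)
    F=[]
    for _ in range(3):
        s=bot.state();F.append(-(np.array(s["force"])-f0)@yr);bot.sleep(.01)
    m=np.mean(F)
    print(round(s["time_s"],2),round(y,4),round((np.array(s["tool_pos"])-O)@yr,4),np.round(F,1))
    if m>11 or m<1:break
```

```text
18.25 0.0277 0.0278 [2.8 2.1 2.3]
18.52 0.0284 0.0288 [1.9 1.7 2.3]
18.8 0.0291 0.0295 [1.1 1.  0.4]
```

The force peaked at 8.6 N and then fell to about 1 N, which matches a click. I'll back off, clear the view and check.

Run:
```python
from rig import bot,cams
from h import *
bot.move_straight(W(0,-.03,.046),v=.12)
bot.move_straight(W(0,-.06,.2),v=.25)
q=np.array(bot.state()["joints"]);q[0]-=.6;bot.move_j(q)
ims=[]
for n,(x,yy) in(("top",(300,215)),("side",(290,215))):
    c=cams.camera(n)["color"][:,:,::-1];cv2.imwrite(f"pics/{n}2.png",c)
    a=c[yy:yy+75,x:x+65]
    ims.append(cv2.resize(cv2.convertScaleAbs(a,alpha=1.5),None,fx=6,fy=6,interpolation=cv2.INTER_CUBIC))
cv2.imwrite("pics/m2.png",np.hstack(ims));print(bot.state()["time_s"])
```

```text
21.6417
```

View pics/m2.png

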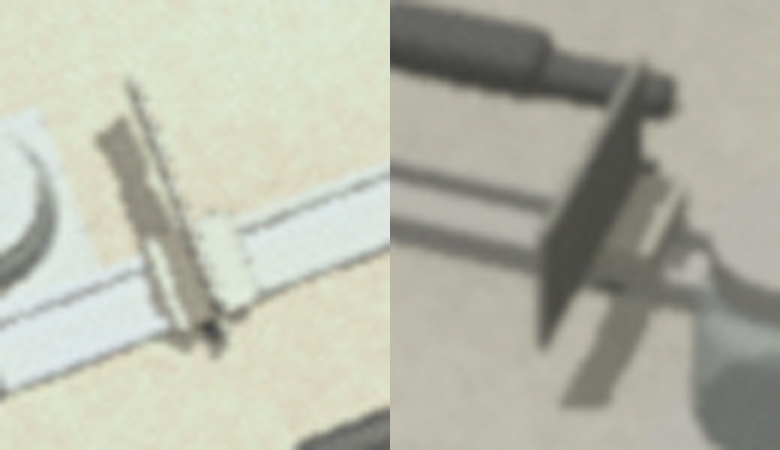

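The pointer and tab coincide at about (213,338). The fin's top edge runs from (130,82) to (212,318). I'll compute the offset the same way as before.

Run:
```python
from rig import cams
from h import *
t=cams.camera("top")
f=lambda x,y:(300+(x+.5)/6-.5,215+(y+.5)/6-.5)
for p,z in(((131,82),.081),((212,316),.081),((171,199),.081),((215,340),.024)):
    P=onz(t,f(*p),z)-O;print(p,(P@xr).round(4),(P@yr).round(4))
```

```text
(131, 82) 0.0834 0.0497
(212, 316) -0.0237 0.0542
(171, 199) 0.0297 0.0522
(215, 340) -0.0283 0.0552
```

The fin and tab agree to within 1–2 mm, but the last readings fell off gently. That leaves open whether the stop jumped or is sitting just past the first pin. A light probe will tell: the force should stay near zero if it has seated, and I'll stop well below the second pin's limit.

Run:
```python
from rig import bot
from h import *
R=np.load("R.npy")
bot.move_ptp(W(0,-.03,.12),R);bot.move_straight(W(0,.0,.046),v=.12);bot.move_straight(W(0,.015,.046),v=.06);bot.sleep(.2)
f0=np.mean([(bot.sleep(.01),bot.state()["force"])[1] for _ in range(5)],0);y=.026
print(bot.state()["time_s"])
bot.move_straight(W(0,y,.046),v=.03)
while y<.0345:
    y+=.0007;bot.move_straight(W(0,y,.046),v=.01)
    F=[]
    for _ in range(4):
        s=bot.state();F.append(-(np.array(s["force"])-f0)@yr);bot.sleep(.01)
    m=np.mean(F)
    print(round(s["time_s"],2),round(y,4),round((np.array(s["tool_pos"])-O)@yr,4),np.round(F,1))
    if m>3.2:break
```

```text
24.5667
25.36 0.0267 0.0266 [0.9 0.6 0.4 0.5]
25.64 0.0274 0.0274 [ 0.3 -0.1  1.5 -0.6]
25.93 0.0281 0.0281 [0.1 0.8 0.5 0.8]
26.21 0.0288 0.0288 [-0.2 -0.2  0.4  0.2]
26.49 0.0295 0.0295 [ 0.2  0.2  0.5 -0.1]
26.77 0.0302 0.0302 [0.5 1.  0.7 1. ]
27.06 0.0309 0.0312 [-0.3  0.4  0.9 -1. ]
27.34 0.0316 0.0317 [-0.3  0.  -0.1  0.3]
27.62 0.0323 0.0322 [1.  1.5 0.5 1.1]
27.91 0.033 0.0325 [3.9 4.3 3.2 3.7]
```

There was no contact until 0.032, about 4 mm past where the pushing force dropped. After that there was firm resistance, so the stop is seated between the pins. I'll retreat and hand in.

Run:
```python
from rig import bot,cams,workorder
from h import *
bot.move_straight(W(0,-.02,.046),v=.12)
bot.move_straight(W(0,-.06,.2),v=.25)
q=np.array(bot.state()["joints"]);q[0]-=.6;bot.move_j(q)
c=cams.camera("top")["color"][:,:,::-1]
cv2.imwrite("pics/m3.png",cv2.resize(cv2.convertScaleAbs(c[215:290,300:365],alpha=1.5),None,fx=6,fy=6,interpolation=cv2.INTER_CUBIC))
d=cv2.absdiff(c[215:290,300:365],cv2.imread("pics/top2.png")[215:290,300:365]);print(d.mean(),d.max(),bot.state()["time_s"])
```

```text
2.583247863247863 47 30.6583
```

View pics/m3.png

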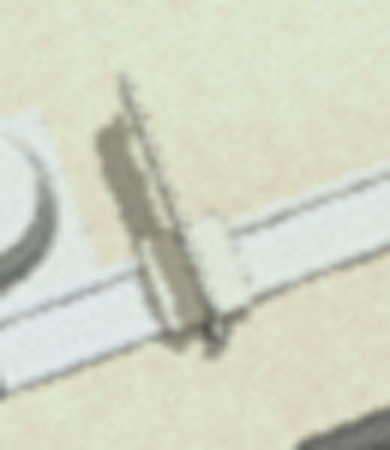

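The fin may have moved slightly left, by about 3 px at 6x. I'll quantify that before handing in.

Run:
```python
from rig import cams
from h import *
t=cams.camera("top")
a=cv2.imread("pics/top2.png",0);imgs=[a]+[cv2.cvtColor(cams.camera("top")["color"],cv2.COLOR_RGB2GRAY) for _ in range(4)]
b=np.mean(imgs[1:],0)
# dark fin top line: darkest-pixel centroid per row (rows of the fin above the rail)
def line(im):
    pts=[]
    for r in range(232,262):
        seg=im[r,312:340].astype(float);w0=int(np.argmin(seg));k=np.arange(max(0,w0-1),min(28,w0+2))
        w=seg.max()-seg[k];P=onz(t,(312+(w*k).sum()/w.sum(),r),.081)-O;pts.append((P@xr,P@yr))
    p=np.array(pts);vx,vy,x0,y0=cv2.fitLine(p.astype(np.float32),cv2.DIST_HUBER,0,.001,.001).ravel()
    return y0-vy/vx*x0, y0+vy/vx*(-.029-x0), vy/vx
print("before",line(a),"now",line(b))
i0=cv2.imread("pics/top0.png",0)
# tab in the first picture: dark centroid
x,y=T(425,312);x,y=int(x),int(y);w=i0[y-4:y+5,x-4:x+5].astype(float);w=np.clip(np.median(w)-15-w,0,None)
gy,gx=np.mgrid[y-4:y+5,x-4:x+5];P=onz(t,((w*gx).sum()/w.sum(),(w*gy).sum()/w.sum()),.02)-O;print("tab",P@xr,P@yr)
```

```text
before (np.float32(0.054445658), np.float32(0.047967017), np.float32(0.22340152)) now (np.float32(0.057995114), np.float32(0.05251373), np.float32(0.18901327))
tab -0.023489695784120378 0.05428603259105635
```

```bash
python3 -c "
from rig import workorder
print(workorder.hand_in())"
```

```text
the job is handed in; nothing more can be done
None
```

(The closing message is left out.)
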